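# Wind the microscope's lifting stage up to the height gauge

## Robot

A 6-joint arm with a two-finger parallel gripper is mounted at the origin on the work surface. World frame = base frame: x ahead of the robot, y to its left, z up, the work surface at z = 0. Lengths are in mm, angles in rad, forces in N, time in s.
With the tool pointing down it reaches from about 325 to 1000 mm from the base axis. Payload 5.1 kg.
Tool frame: the origin (TCP) lies midway between the tips of the shut fingers; the grasp point (between the pads) lies 19 mm behind it (bot.grip_depth is the distance from the TCP to the grasp point, in mm); z points along the fingers, y is the line along which they close (so a half turn about z gives the same grasp; the last joint's range is limited). The gripper opens to 85 mm and grips with 20 to 120 N. Pads are 22 mm wide; open, the fingers measure 114 mm over their backs; the gripper's body (76 mm by 85 mm) begins 54 mm behind the grasp point. The pads swing forward as they close: fully open they stand 13 mm farther back than shut.
Start: joints at [1.033, 0.124, 1.65, -0, 1.367, -0.083], TCP at [285.552, 583.905, 201.322] pointing down, gripper open.
Joint ranges: [-2.61, 2.61], [-1.02, 2.33], [0.03, 2.71], [-1.35, 4.49], [0.32, 2.68], [-2.91, 2.91]. Speed limits (rad/s): [2.57, 2.57, 3.14, 3.14, 3.14, 3.14].

## Interface

Orientations are given as a rotation vector (axis times angle).
In Python, from bench import bot, camera, get_calibration gives the robot as it stands. The module is installed in compiled form; this text tells all that it offers.
- The arm moves only by the tool send_rows, never from a script. Its argument "steps" is a list of rows, each a list of 3 entries, a list of its own where there are three numbers: the shift along the tool's x, y, z in cm, then the turn, a rotation vector about the tool's x, y, z in degrees, then the gripper command: -1 is fully open, 1 is shut, values between are in proportion. In form: [[[dx, dy, dz], [ax, ay, az], jaw], ...]. A call has 1 to 10 rows; each row is the pose to reach, as a shift and turn from the pose commanded when the call began, along the tool's axes at that moment; what a row does not reach only later rows make up. A row lasts 1/8 s, in which the tool goes at most 62.5 mm and 10.7 degrees, less where a joint would pass 70% of its speed; a pose out of reach is approached as far as the arm can. A call with a gripper value outside its range is refused whole. The fingers move at their own pace and stop on an object; "squeeze" is the grip in N (left out, the last holds). Time passes only in rows, so rows that repeat a pose let the fingers close. It gives the time, the measured TCP pose, the force, the opening and the grip force at its end, in the units of the state.
- bot.state(): the state, without advancing time (a new reading comes with each control period).
- camera(name): name is "side" or "top"; returns (picture, depth): 420x560x3 uint8, red, green, blue; 420x560 float32, mm along the optical axis (not along the pixel's ray), 0 where there is no reading.
- get_calibration(name): a dict with "fx", "fy", "cx", "cy" (pixels), "rvec" (rotation vector, rad) and "tvec" (3), from world to camera coordinates, as OpenCV has them. Camera axes: x right, y down, z forward; pixel columns grow to the right and rows downward; lengths in mm; the calibration is good to about 2 mm. A picture is of the moment at which its call begins. get_calibration takes no time and is no camera call.
- bot.sign_off(): hands the job in; it is judged then, once.
The state is a dict: "t": time; "qpos": joint angles; "dq": joint speeds; "joint_efforts": joint torques, N m; "eef_pos": TCP position; "eef_rot": TCP orientation; "ft_force": force on the tool from outside, world axes, zero at the start; "wrist_torque": the same for the moment, N m; "finger_gap": finger opening in mm; "grasp_force": force on a finger pad.
Only numpy, scipy, OpenCV 4.12 (cv2) and the standard library are available. Lean on these libraries where they do the work, as an engineer would, in place of code of your own. Each camera call takes 0.05 s, during which the arm holds its last target. There are 200 camera calls.

## Task

The medal under the stereo microscope has to come up into focus. Fit the loose crank key down over the square drive shaft until it sits fully home, feeling gently for the angle at which it drops on, then wind the crank clockwise (seen from above) until the top of the lifting stage is level with the gauge's pointer. Handle only the crank, never force or slam it on the shaft, keep the medal lying on the stage and leave the other things alone; finish with the crank left fully on the shaft.

Things in the scene. Friction and masses are not known exactly. Their poses are not given: they have to be found in the camera images.
- scope: White stereo microscope, fixed. Base 34 mm high; at one end a gear housing (70 x 70, 46 mm high) with the upright drive shaft, at the other the lifting stage and behind it the pillar and head (360 mm high, eyepieces 445 mm; lens 200 mm up over the stage). Origin: on the table, on the shaft's axis. +y points from the shaft to the stage's centre, 225 mm away; z up.
- shaft_foot (a point): On the drive shaft's axis at the top face of the round steel collar (48 mm across), 50 mm above the table: where the crank key's underside rests when fully home. Orientation: the microscope's. The bare shaft stands 20 mm up from here. Pressing or wrenching the crank against the shaft with over 60 N, or knocking it on the housing with over 150 N, spoils the drive.
- stage_top (a point): Middle of the top face of the lifting stage, an aluminium plate 110 x 110 x 8 mm which rises and sinks straight up and down as the drive shaft is turned. At the start 12 to 22 mm below the pointer; the drive can go at least 10 mm past the pointer. Not to be touched.
- gauge_tip (a point): Tip of the flat steel pointer of the height gauge (small fixed pillar beside the stage, on the side towards the drive shaft), on the pointer's top face: the height which the stage's top face is to reach.
- crank_boss (a point): Centre of the gripping boss of the loose steel crank key (0.35 kg): block 24 x 24 mm, from 26 to 54 mm above the key's underside; this point is 42 mm above it. +x points from the socket's axis to the handle, z up as it stands at the start and in use. Grasp it across y: the crank's arm (14 mm wide, 18 to 26 mm up) runs along +x. Hub under the boss: 36 x 36 x 26 mm.
- crank_socket (a point): Middle of the key's underside (it starts standing on the table): mouth of the square socket, 15.6 mm wide, 22 mm deep, with a 2 mm chamfer; its sides are parallel to the crank's x and y. It goes on the shaft in any of four positions, with about 0.1 rad of play either way. Fully home, this point coincides with shaft_foot.
- crank_handle (a point): On the key's upright black handle at gripping height, 70 mm above the key's underside, 65 mm out along the crank's x from the socket's axis. The handle is a sleeve 21 mm across, from 31 to 85 mm above the underside, that spins freely on its pin: a gripper holding it need not turn as the crank goes round.
- medal_mid (a point): Centre of the dark round bronze medal, 52 mm across, 5.5 mm thick, with a small lug, which lies loose on the stage near its middle.
- jar_center (a point): Closed glass jar 60 mm across, 75 mm high, standing on the table: leave alone. Point half-way up.
- scalpel_mid (a point): Steel scalpel about 135 mm long, lying on the table: leave alone. Point at its middle.
- tray_mid (a point): White plastic sorting tray 80 x 120 x 30 mm on the table: leave alone. Point at its middle.
- shaft_tip (a point): Top end of the steel drive shaft: 14 mm square, the last 3 mm tapered to 10.4 mm. The square's angle about the vertical varies and is NOT given by this point's orientation (the microscope's): feel or look for it. Turning takes 0.12 N m, plus 0.02 per rad/s; it stays where left. Clockwise seen from above raises the stage 12 mm a turn, anticlockwise lowers it.
Things that resemble listed ones, but are neither listed nor needed, are in the scene too. Leave any blue look-alike of the part that bears crank_boss alone. Leave any pink look-alike of the part that bears medal_mid alone.

How it is judged (in metres and radians):
On the way, in this order (a step that is already met when the one before it is completed fails the run):
1. the crank key sits fully home on the square drive shaft, the stage still below the pointer (horizontal distance between crank_socket and shaft_foot below 0.004 m and z of crank_socket in the frame of shaft_foot below 0.004 m and z of stage_top in the frame of gauge_tip below -0.006 m), for 0.2 s.
2. the crank, on the shaft, has wound the stage up level with the pointer (horizontal distance between crank_socket and shaft_foot below 0.005 m and z of crank_socket in the frame of shaft_foot below 0.008 m and z of stage_top in the frame of gauge_tip between -0.0025 and 0.0025 m), for 0.2 s.
At the end, for the whole second after the job is handed in: The stage's top face is within 2.5 mm of the height of the pointer, the crank key is fully home on the shaft (within 4 mm) and let go, and the medal lies on the stage (z of stage_top in the frame of gauge_tip between -0.0025 and 0.0025 m and horizontal distance between crank_socket and shaft_foot below 0.004 m and z of crank_socket in the frame of shaft_foot below 0.004 m and horizontal distance between medal_mid and stage_top below 0.03 m and z of medal_mid in the frame of stage_top between 0 and 0.008 m); the robot touches nothing.
It fails at once if the crank is pressed or wrenched against the drive shaft with more than 60 N, or slammed on the housing with more than 150 N (contact force between crank and shaft_c0 above 60 N or contact force between crank and shaft_c1 above 60 N or contact force between crank and scope above 150 N).
It fails at once if the robot touches the stage or the medal (contact force between any of the arm, the fingers and stage above 1 N or contact force between any of the arm, the fingers and medal above 1 N).
It fails at once if the medal, jar, scalpel or tray is disturbed (moved more than 20 mm; the medal sideways on the stage to more than 30 mm from its middle) (distance of any of jar_center, scalpel_mid, tray_mid from where it was at the start of the episode above 0.02 m or horizontal distance between medal_mid and stage_top above 0.03 m).
It also fails if it takes over 69 s, if anything falls off the work surface, if the arm or the gripper's body presses on something with over 40 N, if the wrist force passes 120 N, or if a joint passes its speed limit or range.

## Working session

There is one attempt and no reset: what is moved stays moved. The work goes in short steps, Python scripts to look and compute and a tool call to move; the robot and the scene stay as the last step left them, time stands still between calls to the robot, and variables do not carry over. Pictures are saved under pics/ and viewed, at most 10 in all, crops included, and the job is handed in when it is done.

Besides the shell and the picture viewer there is one more tool, called after "Call:" as name(argument=value, ...) on one line, values as JSON. send_rows: Moves the arm, as the interface text tells. Its arguments: {"type":"object","properties":{"steps":{"type":"array"},"squeeze":{"type":"number"}},"required":["steps"]}

```bash
mkdir -p pics
cat > h.py <<'E'
import numpy as np, cv2
from bench import bot, camera, get_calibration
from scipy.spatial.transform import Rotation as R
def cloud(name):
    p,d=camera(name); c=get_calibration(name)
    v,u=np.mgrid[0:420,0:560]
    P=np.stack([(u-c['cx'])/c['fx']*d,(v-c['cy'])/c['fy']*d,d],-1)
    W=(P-np.array(c['tvec']).ravel())@R.from_rotvec(np.array(c['rvec']).ravel()).as_matrix()
    W[d==0]=np.nan
    return p,d,W
def save(p,n,box=None,s=1):
    if box: p=p[box[1]:box[3],box[0]:box[2]]
    p=cv2.resize(p,None,fx=s,fy=s,interpolation=cv2.INTER_CUBIC)
    cv2.imwrite('pics/'+n,p[:,:,::-1])
E
python3 - <<'E'
from h import *
for n in ('top','side'):
    p,d,W=cloud(n); save(p,n+'0.png'); np.save(n+'0.npy',W)
    c=get_calibration(n); print({k:np.round(v,2).tolist() for k,v in c.items()})
s=bot.state();print({k:np.round(v,3).tolist() for k,v in s.items()})
E
```

```text
{'fx': 494.2, 'fy': 494.2, 'cx': 279.47, 'cy': 200.52, 'rvec': [2.2, -2.15, 0.11], 'tvec': [-123.89, 565.62, 975.12]}
{'fx': 405.54, 'fy': 405.54, 'cx': 282.66, 'cy': 206.02, 'rvec': [2.15, -0.16, 0.1], 'tvec': [-596.71, 75.83, 836.03]}
{'t': 0.1, 'qpos': [1.033, 0.124, 1.652, 0.0, 1.368, -0.083], 'dq': [-0.0, -0.001, -0.003, 0.0, -0.001, -0.0], 'joint_efforts': [0.001, -42.493, -36.665, -0.0, 0.004, -0.0], 'eef_pos': [285.199, 583.392, 200.165], 'eef_rot': [-0.708, -3.06, 0.003], 'ft_force': [-0.112, -0.735, 0.344], 'wrist_torque': [-0.026, -0.018, 0.046], 'grasp_force': 0.0, 'finger_gap': 85.529}
```

View pics/top0.png

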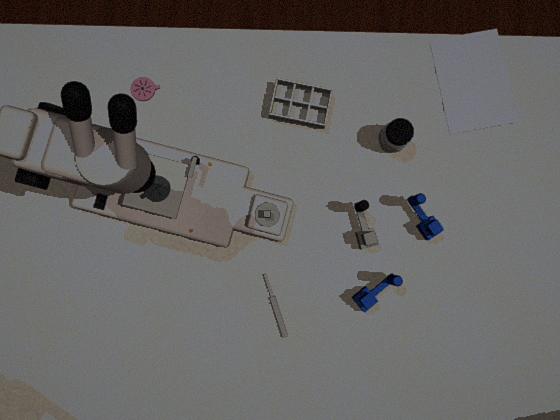

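View pics/side0.png

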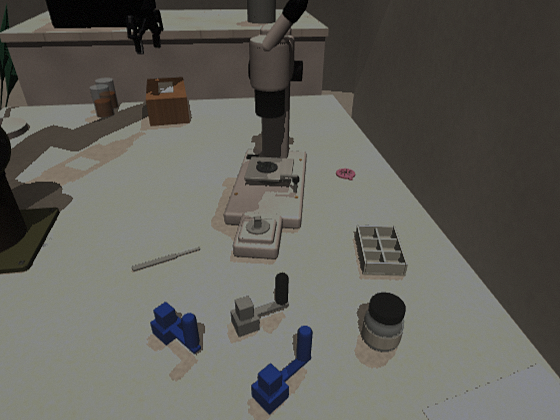

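The top view shows the grey crank with its boss near (369,240) and handle near (362,206). The drive shaft is near (265,213), the stage and medal near (155,188), and the gauge near (195,160). There are two blue decoy cranks, at (430,230) and (366,298).

```bash
cat > m.py <<'E'
from h import *
def rect(W,box,zlo,zhi):
    w=W[box[1]:box[3],box[0]:box[2]].reshape(-1,3); w=w[(w[:,2]>zlo)&(w[:,2]<zhi)]
    r=cv2.minAreaRect(w[:,:2].astype(np.float32)); return len(w),np.round(w.mean(0),1),np.round(np.median(w[:,2]),1),r
E
python3 - <<'E'
from m import *
W=np.load('top0.npy')
for n,b,lo,hi in [('boss',(340,190,388,262),46,62),('arm',(340,190,388,262),20,30),('handle',(340,190,388,262),75,95),('shaft',(245,195,285,232),62,80),('collar',(245,195,285,232),48.5,54),('housing',(235,180,300,245),40,49),('table',(300,300,340,340),-20,20),('handlehole',(350,195,375,215),60,100),('jar',(375,110,420,160),50,90)]:
    print(n,rect(W,b,lo,hi))
for (u,v) in [(265,213),(258,210),(270,214),(369,240),(362,206),(155,188),(135,200),(180,210),(175,180),(195,160),(200,170),(203,180),(280,190),(250,230)]: print(u,v,np.round(W[v,u],1))
p=cv2.imread('pics/top0.png')
a=cv2.resize(p[185:265,230:390],None,fx=5,fy=5,interpolation=cv2.INTER_CUBIC); a=cv2.convertScaleAbs(a,alpha=1.6)
cv2.imwrite('pics/c1.png',a)
E
```

```text
boss (168, array([ 501.5, -287.9,   53.6]), np.float64(53.8), ((525.3665161132812, -282.05999755859375), (83.82715606689453, 23.940113067626953), 16.190515518188477))
arm (290, array([ 513.3, -283.1,   25.7]), np.float64(25.9), ((524.1328125, -282.901123046875), (93.9146957397461, 37.01719665527344), 16.095537185668945))
handle (95, array([ 558.2, -271.4,   83.6]), np.float64(84.1), ((558.15625, -272.20599365234375), (19.9508056640625, 19.332033157348633), 86.6712417602539))
shaft (57, array([538.2, -87. ,  68.7]), np.float64(68.8), ((538.6688842773438, -86.53496551513672), (13.656001091003418, 13.897412300109863), 89.790283203125))
collar (333, array([538.3, -86.6,  50.4]), np.float64(50.1), ((540.2490234375, -85.07518005371094), (60.4149169921875, 57.03242111206055), 78.87747955322266))
housing (834, array([538.1, -86.9,  45.5]), np.float64(45.6), ((538.5152587890625, -86.68636322021484), (69.60427856445312, 69.80458068847656), 76.26740264892578))
table (1593, array([ 3.290e+02, -1.985e+02,  1.000e-01]), np.float64(0.1), ((328.9991760253906, -198.68716430664062), (79.19367980957031, 80.23091888427734), 1.0658553838729858))
handlehole (107, array([ 557.8, -270.8,   81.8]), np.float64(83.5), ((558.4462280273438, -271.8546142578125), (19.542579650878906, 19.78265953063965), 3.4256420135498047))
jar (650, array([ 705. , -343.3,   72.5]), np.float64(74.4), ((707.430419921875, -344.9567565917969), (51.29304122924805, 53.147823333740234), 60.86097717285156))
265 213 [539.3 -83.5  68.3]
258 210 [546.3 -69.1  49.9]
270 214 [537.6 -93.3  67.7]
369 240 [ 491.7 -288.5   55.3]
362 206 [ 555.2 -268.2   90.7]
155 188 [583.1 131.5  70.2]
135 200 [559.5 171.2  63. ]
180 210 [543.8  87.8  35.9]
175 180 [600.9  95.2  61. ]
195 160 [638.9  54.9  76.6]
200 170 [625.9  50.8  35.6]
203 180 [605.9  44.4  33.5]
280 190 [ 593.2 -112.2   -0.8]
250 230 [506.9 -53.6  34.9]
```

View pics/c1.png

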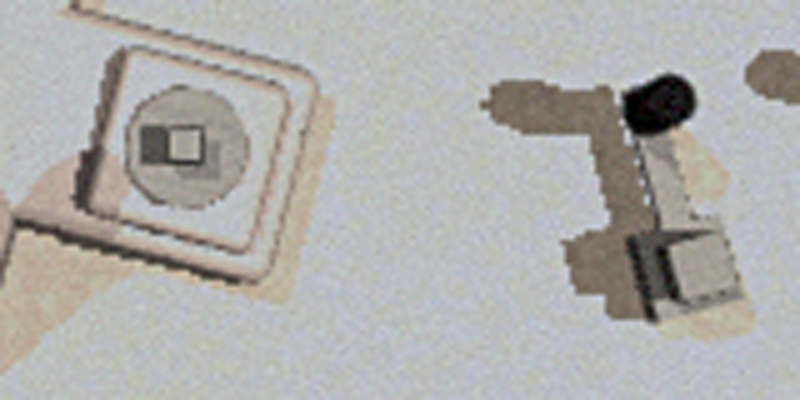

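Run:
```python
from m import *
W=np.load('top0.npy')
print(rect(W,(340,228,395,262),49,60)); print(rect(W,(245,195,285,232),66.5,75)); print(rect(W,(340,228,395,262),20,30))
# stage & gauge
w=W[140:225,115:210]; 
print('stage',rect(W,(120,165,190,215),55,65))
g=W[150:185,180:212]; print(np.round(g[::2,::2,2]).tolist())
S=np.load('side0.npy')
print('side stage',rect(S,(245,155,300,190),55,66)); print('side gauge',rect(S,(280,165,305,200),68,90)); print('side shaft',rect(S,(235,210,280,245),60,80)); print('side boss',rect(S,(225,285,262,335),46,60))
p=cv2.imread('pics/side0.png')
a=cv2.resize(p[140:210,230:320],None,fx=8,fy=8,interpolation=cv2.INTER_CUBIC)
b=cv2.resize(cv2.imread('pics/top0.png')[140:225,115:215],None,fx=6,fy=6,interpolation=cv2.INTER_CUBIC)
cv2.imwrite('pics/g1.png',cv2.resize(cv2.convertScaleAbs(np.hstack([a[:510],b]),alpha=1.5),None,fx=.6,fy=.6))
```

```text
(150, array([ 496.4, -290.2,   53.7]), np.float64(53.9), ((496.3662109375, -290.4801330566406), (23.43130874633789, 23.940113067626953), 16.190515518188477))
(49, array([538.7, -87.1,  69.4]), np.float64(69.2), ((538.9406127929688, -87.07612609863281), (14.017306327819824, 12.932842254638672), 81.01860809326172))
(166, array([ 497.1, -286.4,   26. ]), np.float64(26.1), ((498.4999694824219, -289.9432373046875), (40.467777252197266, 37.09445571899414), 14.643060684204102))
stage (1428, array([577.9, 118. ,  62.4]), np.float64(62.6), ((590.6539916992188, 131.50787353515625), (109.93909454345703, 108.10730743408203), 76.39247131347656))
[[32.0, 30.0, 27.0, -3.0, 1.0, -1.0, 3.0, -3.0, 1.0, -3.0, 0.0, -1.0, -1.0, -2.0, -1.0, 0.0], [29.0, 32.0, 30.0, 33.0, 33.0, 29.0, -3.0, 3.0, 1.0, 2.0, -0.0, -0.0, 2.0, -0.0, 0.0, 1.0], [32.0, 33.0, 34.0, 32.0, 35.0, 33.0, 31.0, 31.0, 33.0, 30.0, -2.0, 3.0, -1.0, -3.0, 0.0, -2.0], [35.0, 32.0, 32.0, 36.0, 33.0, 34.0, 34.0, 71.0, 74.0, 30.0, 35.0, 35.0, 30.0, 25.0, -2.0, -0.0], [37.0, 31.0, 35.0, 37.0, 31.0, 32.0, 75.0, 77.0, 80.0, 75.0, 35.0, 34.0, 32.0, 
[... 1261 characters left out ...]
33.0, 34.0, 31.0, 36.0, 32.0]]
side stage (848, array([591.4, 121.3,  63.3]), np.float64(63.7), ((599.2766723632812, 123.71068572998047), (123.10051727294922, 128.552490234375), 75.18145751953125))
side gauge (79, array([630.2,  56.9,  76.4]), np.float64(77.3), ((626.6793212890625, 57.77244186401367), (11.906498908996582, 41.3167724609375), 80.48775482177734))
side shaft (50, array([538.2, -90.2,  67.7]), np.float64(68.7), ((538.2786254882812, -88.07547760009766), (15.170175552368164, 12.01755428314209), 83.44761657714844))
side boss (232, array([ 496.1, -293.3,   53.3]), np.float64(54.2), ((496.1866760253906, -290.7474670410156), (23.59188461303711, 24.407649993896484), 15.696860313415527))
```

View pics/g1.png

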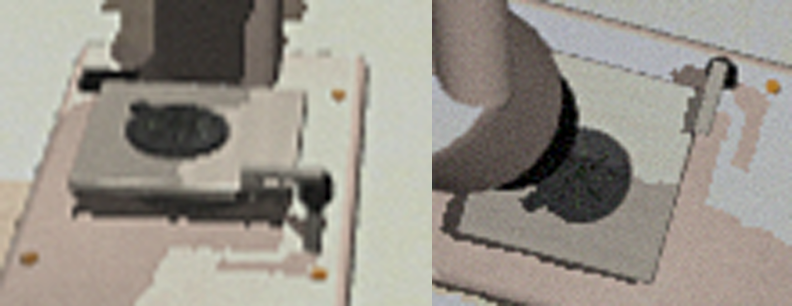

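The pointer is at z≈77 and the stage at z≈62.5, so it has to rise about 14.5 mm (roughly 435°). The medal is lying mid-stage.

```bash
cat > mv.py <<'E'
import sys
from h import *
# usage: mv.py x y z yaw_of_tool_y_deg
s=bot.state(); x,y,z,yaw=map(float,sys.argv[1:5])
T=R.from_rotvec(s['eef_rot']); Ty=np.array([np.cos(np.radians(yaw)),np.sin(np.radians(yaw)),0]); Tz=np.array([0,0,-1.])
G=R.from_matrix(np.stack([np.cross(Ty,Tz),Ty,Tz],1))
print('shift cm',np.round(T.inv().apply(np.array([x,y,z])-s['eef_pos'])/10,2),'turn',np.round(np.degrees((T.inv()*G).as_rotvec()),1))
cy=T.as_matrix()[:,1]; print('yaw',np.round(np.degrees(np.arctan2(cy[1],cy[0])),1),'pos',np.round(s['eef_pos'],1),'q',np.round(s['qpos'],2),'F',np.round(s['ft_force'],1),'gap',round(s['finger_gap'],1),'t',s['t'])
E
python3 mv.py 496.4 -290.4 150 106.2
```

```text
shift cm [-57.35 -69.21   5.14] turn [ -0.1  -0.1 -42.3]
yaw 63.9 pos [285.2 583.4 200.2] q [ 1.03  0.12  1.65  0.    1.37 -0.08] F [-0.1 -0.7  0.3] gap 85.5 t 0.1
```

Call:
send_rows(steps=[[[-57.35, -69.2, 0], [0, 0, -42], -1], [[-57.35, -69.2, 0], [0, 0, -42], -1], [[-57.35, -69.2, 0], [0, 0, -42], -1], [[-57.35, -69.2, 0], [0, 0, -42], -1], [[-57.35, -69.2, 0], [0, 0, -42], -1], [[-57.35, -69.2, 0], [0, 0, -42], -1], [[-57.35, -69.2, 0], [0, 0, -42], -1], [[-57.35, -69.2, 0], [0, 0, -42], -1], [[-57.35, -69.2, 0], [0, 0, -42], -1], [[-57.35, -69.2, 0], [0, 0, -42], -1]], squeeze=60)

```text
t: 1.35
eef_pos: [431.4, -21.2, 201.2]
eef_rot: [-0.435, 3.111, 0.0]
ft_force: [1.0, 0.7, 0.5]
finger_gap: 85.7
grasp_force: 0.0
```

```bash
python3 mv.py 496.4 -290.4 120 106.2
```

```text
shift cm [  1.14 -27.67   8.12] turn [-0.   0.  -0.3]
yaw 105.9 pos [431.4 -21.2 201.2] q [-0.17 -0.39  2.11  0.    1.42 -2.02] F [1.  0.7 0.5] gap 85.7 t 1.35
```

Call:
send_rows(steps=[[[1.1, -27.6, 3], [0, 0, 0], -1], [[1.1, -27.6, 4], [0, 0, 0], -1], [[1.1, -27.6, 6], [0, 0, 0], -1], [[1.1, -27.6, 8], [0, 0, 0], -1], [[1.1, -27.6, 8], [0, 0, 0], -1], [[1.1, -27.6, 8], [0, 0, 0], -1], [[1.1, -27.6, 8], [0, 0, 0], -1], [[1.1, -27.6, 8], [0, 0, 0], -1], [[1.1, -27.6, 8], [0, 0, 0], -1]])

```text
t: 2.48
eef_pos: [497.1, -286.9, 122.4]
eef_rot: [-0.437, 3.11, -0.002]
ft_force: [0.2, 0.1, 0.8]
finger_gap: 85.3
grasp_force: 0.0
```

```bash
python3 mv.py 496.4 -290.4 30 106.2
python3 - <<'E'
from m import *
p,d,W=cloud('side'); save(cv2.convertScaleAbs(p,alpha=1.5),'s2.png',(180,200,340,400),3)
E
```

```text
shift cm [ 0.18 -0.3   9.24] turn [-0.1  0.1 -0.2]
yaw 106.0 pos [ 497.1 -286.9  122.4] q [-0.62  0.02  1.9   0.    1.22 -2.47] F [0.2 0.1 0.8] gap 85.3 t 2.475
```

View pics/s2.png

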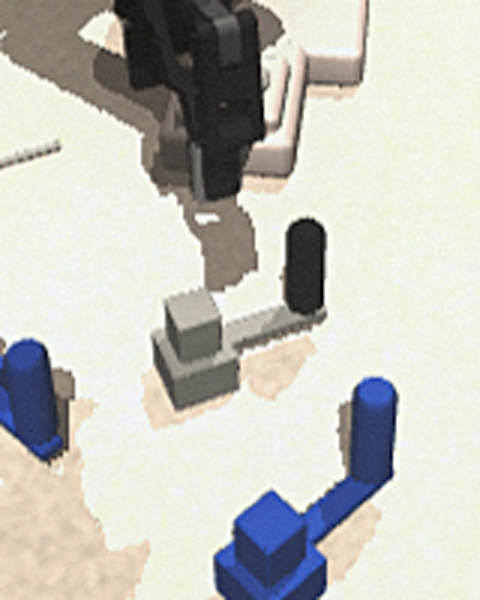

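The open gripper hangs straight above the grey boss (crop about (192,320)) and clear of the blue decoys. I'll descend and grip.

Call:
send_rows(steps=[[[0.15, -0.3, 4], [0, 0, -0.2], -1], [[0.15, -0.3, 7], [0, 0, -0.2], -1], [[0.15, -0.3, 9.0], [0, 0, -0.2], -1], [[0.15, -0.3, 9.0], [0, 0, -0.2], -1], [[0.15, -0.3, 9.0], [0, 0, -0.2], 1], [[0.15, -0.3, 9.0], [0, 0, -0.2], 1], [[0.15, -0.3, 9.0], [0, 0, -0.2], 1], [[0.15, -0.3, 9.0], [0, 0, -0.2], 1], [[0.15, -0.3, 9.0], [0, 0, -0.2], 1], [[0.15, -0.3, 9.0], [0, 0, -0.2], 1]])

```text
t: 3.78
eef_pos: [496.1, -290.9, 31.4]
eef_rot: [0.441, -3.11, -0.0]
ft_force: [0.1, -0.3, -0.9]
finger_gap: 0.2
grasp_force: 0.0
```

```bash
python3 mv.py 496.4 -290.4 130 106.2
```

```text
shift cm [-0.04  0.04 -9.86] turn [ 0.  -0.  -0.1]
yaw 106.1 pos [ 496.1 -290.9   31.4] q [-0.62  0.13  1.95 -0.    1.06 -2.48] F [ 0.1 -0.3 -0.9] gap 0.2 t 3.775
```

Run:
```python
from m import *
p,d,W=cloud('side'); a=cv2.convertScaleAbs(p,alpha=1.5)[200:400,180:340]
q,d,W=cloud('top'); b=cv2.convertScaleAbs(q,alpha=1.5)[170:330,320:450]
save(np.hstack([cv2.resize(a,(400,500)),cv2.resize(b,(400,500))]),'s3.png')
```

```text
(no output)
```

View pics/s3.png

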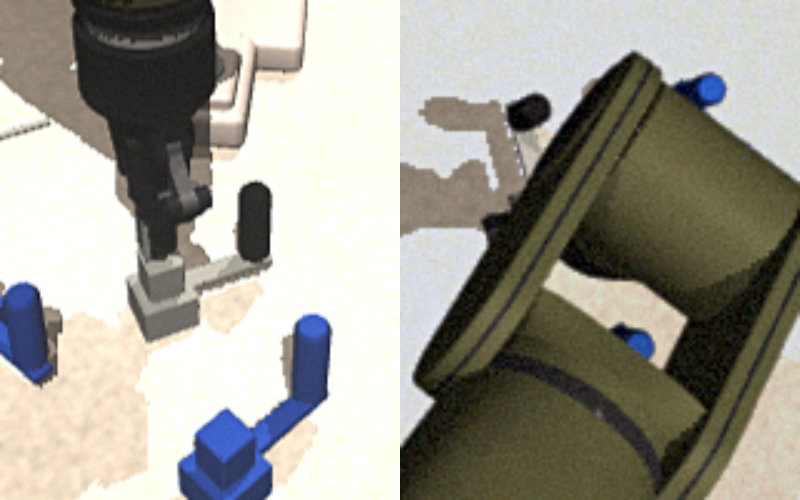

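The crank hasn't moved, and the shut fingers appear behind it, touching nothing. I'll measure the fingers with depth.

Run:
```python
from m import *
p,d,W=cloud('side')
w=W[200:340,180:300].reshape(-1,3); col=p[200:340,180:300].reshape(-1,3)
ok=(w[:,2]>15)&(w[:,2]<200)&(col.max(1)<45)&(w[:,0]<545)&(w[:,1]<-120)
for lo in range(20,180,15):
    k=ok&(w[:,2]>lo)&(w[:,2]<lo+15)
    if k.sum(): print(lo,k.sum(),np.round(np.percentile(w[k],[5,50,95],axis=0)[:,:2],0).tolist())
print(rect(W,(225,285,262,335),46,60))
print(bot.state()['finger_gap'])
```

```text
20 7 [[494.0, -242.0], [544.0, -133.0], [544.0, -130.0]]
35 9 [[425.0, -340.0], [426.0, -336.0], [543.0, -122.0]]
50 14 [[426.0, -339.0], [484.0, -298.0], [499.0, -290.0]]
65 64 [[426.0, -337.0], [497.0, -302.0], [507.0, -293.0]]
80 68 [[426.0, -334.0], [496.0, -303.0], [505.0, -294.0]]
95 34 [[480.0, -321.0], [485.0, -302.0], [498.0, -285.0]]
110 86 [[485.0, -329.0], [491.0, -309.0], [503.0, -295.0]]
125 165 [[476.0, -340.0], [492.0, -309.0], [512.0, -286.0]]
140 224 [[477.0, -352.0], [498.0, -336.0], [521.0, -288.0]]
155 262 [[476.0, -348.0], [491.0, -314.0], [518.0, -288.0]]
170 176 [[489.0, -332.0], [500.0, -327.0], [514.0, -312.0]]
(165, array([ 496.4, -296.9,   52.6]), np.float64(53.6), ((496.6349182128906, -291.8487854003906), (24.045185089111328, 23.999671936035156), 14.333721160888672))
-0.09916119100640847
```

Call:
send_rows(steps=[[[0, 0, -3], [0, 0, 0], 1], [[0, 0, -8], [0, 0, 0], 1], [[0, 0, -8], [0, 0, 0], 1], [[0, 0, -8], [0, 0, 0], 1]])

```text
t: 4.42
eef_pos: [496.0, -290.7, 111.2]
eef_rot: [0.441, -3.11, -0.0]
ft_force: [-0.3, -0.8, 0.3]
finger_gap: 0.4
grasp_force: 0.0
```

```bash
python3 mv.py 496.4 -290.4 130 106.2
python3 - <<'E'
from m import *
p,d,W=cloud('side')
w=W[150:340,180:300].reshape(-1,3); col=p[150:340,180:300].reshape(-1,3)
ok=(w[:,2]>55)&(w[:,2]<230)&(abs(w[:,0]-496)<45)&(abs(w[:,1]+290)<60)
for lo in range(55,230,8):
    k=ok&(w[:,2]>lo)&(w[:,2]<lo+8)
    if k.sum(): print(lo,k.sum(),np.round(np.percentile(w[k],[5,50,95],axis=0)[:,:2],0).tolist())
print(np.round(rect(W,(225,285,262,335),46,60)[1],1))
save(cv2.convertScaleAbs(p,alpha=1.6),'s4.png',(180,150,340,350),3)
E
```

```text
shift cm [-0.05  0.02 -1.88] turn [ 0.  -0.  -0.1]
yaw 106.1 pos [ 496.  -290.7  111.2] q [-0.62  0.03  1.9   0.    1.21 -2.48] F [-0.3 -0.8  0.3] gap 0.4 t 4.425
55 47 [[485.0, -301.0], [495.0, -291.0], [507.0, -281.0]]
135 5 [[492.0, -298.0], [497.0, -297.0], [500.0, -295.0]]
143 35 [[484.0, -303.0], [490.0, -299.0], [506.0, -293.0]]
151 77 [[484.0, -305.0], [493.0, -302.0], [505.0, -293.0]]
159 77 [[484.0, -306.0], [495.0, -302.0], [507.0, -292.0]]
167 72 [[484.0, -306.0], [495.0, -302.0], [505.0, -293.0]]
175 12 [[482.0, -302.0], [485.0, -296.0], [488.0, -287.0]]
183 58 [[478.0, -322.0], [486.0, -302.0], [507.0, -274.0]]
191 95 [[476.0, -327.0], [491.0, -309.0], [512.0, -269.0]]
199 74 [[473.0, -335.0], [493.0, -323.0], [515.0, -258.0]]
207 147 [[472.0, -339.0], [492.0, -309.0], [513.0, -256.0]]
215 136 [[474.0, -346.0], [491.0, -312.0], [516.0, -273.0]]
223 134 [[475.0, -349.0], [497.0, -319.0], [521.0, -283.0]]
[ 496.1 -293.1   53.2]
```

View pics/s4.png

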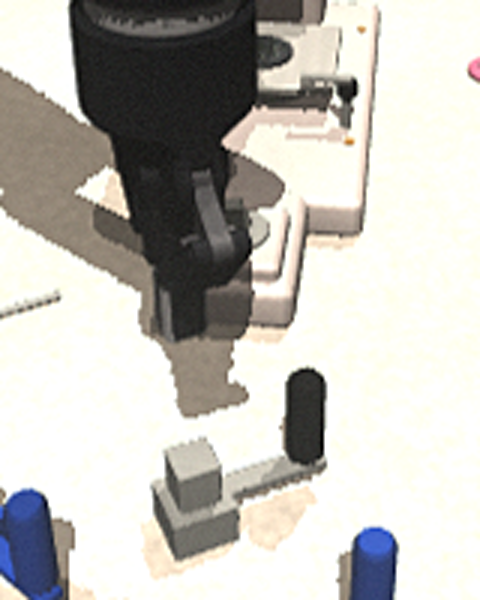

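With the fingers shut, the picture puts the tips at z≈140 while the TCP reads 111. The true height is therefore about 29 mm above the reading, though xy agrees. The crank stands untouched, so I'll allow for this and descend to a reading of about 2.

Call:
send_rows(steps=[[[-0.05, 0, 0], [0, 0, 0], -1], [[-0.05, 0, 0], [0, 0, 0], -1], [[-0.05, 0, 0], [0, 0, 0], -1], [[-0.05, 0, 0], [0, 0, 0], -1], [[-0.05, 0, 4], [0, 0, 0], -1], [[-0.05, 0, 7], [0, 0, 0], -1], [[-0.05, 0, 9], [0, 0, 0], -1], [[-0.05, 0, 10.3], [0, 0, 0], -1], [[-0.05, 0, 10.8], [0, 0, 0], -1], [[-0.05, 0, 10.8], [0, 0, 0], -1]])

```text
t: 5.72
eef_pos: [497.0, -291.0, 3.8]
eef_rot: [-0.441, 3.11, -0.001]
ft_force: [0.3, 0.5, -0.6]
finger_gap: 85.3
grasp_force: 0.0
```

Call:
send_rows(steps=[[[0, 0, 0], [0, 0, 0], 1], [[0, 0, 0], [0, 0, 0], 1], [[0, 0, 0], [0, 0, 0], 1], [[0, 0, 0], [0, 0, 0], 1], [[0, 0, 0], [0, 0, 0], 1], [[0, 0, 0], [0, 0, 0], 1]])

```text
t: 6.48
eef_pos: [496.8, -290.9, 3.9]
eef_rot: [-0.441, 3.11, -0.001]
ft_force: [-0.3, 0.6, 4.7]
finger_gap: 22.9
grasp_force: 59.8
```

```bash
python3 mv.py 496.4 -290.4 2 106.2
```

```text
shift cm [0.03 0.06 0.19] turn [-0.   0.  -0.1]
yaw 106.1 pos [ 496.8 -290.9    3.9] q [-0.62  0.17  1.96 -0.    1.01 -2.48] F [-0.3  0.6  4.7] gap 22.9 t 6.475
```

The boss is gripped (gap 22.9). With the key's underside on the table the reading is 3.9, so home should read about 54. Next I lift and carry it over the shaft.

Call:
send_rows(steps=[[[0, 0, -3], [0, 0, 0], 1], [[0, 0, -7], [0, 0, 0], 1], [[0, 0, -10], [0, 0, 0], 1], [[0, 0, -10], [0, 0, 0], 1]])

```text
t: 6.98
eef_pos: [497.8, -291.6, 105.1]
eef_rot: [-0.441, 3.107, -0.005]
ft_force: [-0.0, -0.6, -3.9]
finger_gap: 22.9
grasp_force: 59.8
```

```bash
python3 mv.py 539 -87.4 94 87.5
```

```text
shift cm [-9.63 18.48  1.08] turn [-0.2  0.2 18.6]
yaw 106.1 pos [ 497.8 -291.6  105.1] q [-0.62  0.04  1.91 -0.    1.19 -2.48] F [-0.  -0.6 -3.9] gap 22.9 t 6.975
```

Call:
send_rows(steps=[[[-3, 5.8, 0], [0, 0, 8], 1], [[-6, 11.5, 0], [0, 0, 16], 1], [[-9, 17, 0], [0, 0, 18.6], 1], [[-9.6, 18.4, 0], [0, 0, 18.6], 1], [[-9.6, 18.4, 0], [0, 0, 18.6], 1], [[-9.6, 18.4, 0], [0, 0, 18.6], 1], [[-9.6, 18.4, 0], [0, 0, 18.6], 1], [[-9.6, 18.4, 0], [0, 0, 18.6], 1]])

```text
t: 7.98
eef_pos: [537.5, -88.4, 103.3]
eef_rot: [-0.07, -3.141, 0.0]
ft_force: [0.7, 0.1, -3.6]
finger_gap: 22.8
grasp_force: 60.4
```

```bash
python3 mv.py 539 -87.4 78 87.5
python3 - <<'E'
from m import *
p,d,W=cloud('side'); np.save('s5.npy',W); save(cv2.convertScaleAbs(p,alpha=1.5),'s5.png',(200,170,330,270),5)
E
```

```text
shift cm [-0.14  0.1   2.53] turn [-0.  -0.  -0.1]
yaw 87.4 pos [537.5 -88.4 103.3] q [-0.26 -0.03  1.98 -0.    1.19 -1.79] F [ 0.7  0.1 -3.6] gap 22.8 t 7.975
```

View pics/s5.png

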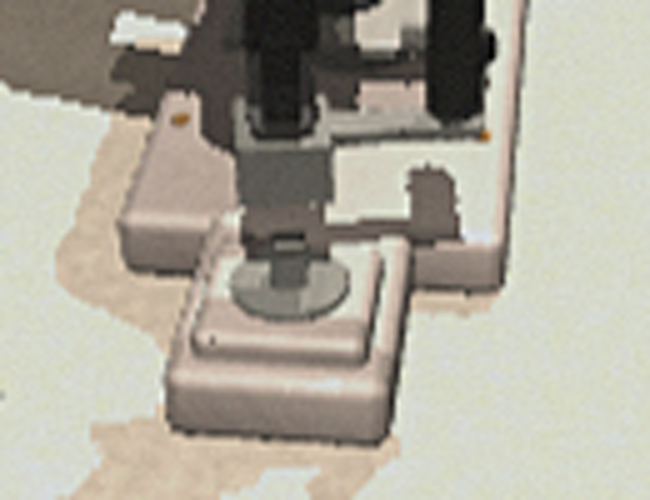

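The hub (crop about (285,170)) hangs above the shaft (290,260), looking centred. I'll lower it gently.

Call:
send_rows(steps=[[[-0.14, 0.1, 1.2], [0, 0, 0], 1], [[-0.14, 0.1, 2.4], [0, 0, 0], 1], [[-0.14, 0.1, 2.7], [0, 0, 0], 1], [[-0.14, 0.1, 2.7], [0, 0, 0], 1]])

```text
t: 8.52
eef_pos: [538.7, -86.2, 75.6]
eef_rot: [-0.067, -3.14, -0.0]
ft_force: [-0.4, -0.3, -3.6]
finger_gap: 23.1
grasp_force: 60.4
```

Call:
send_rows(steps=[[[0, 0, 0.1], [0, 0, 0], 1], [[0, 0, 0.2], [0, 0, 0], 1], [[0, 0, 0.3], [0, 0, 0], 1], [[0, 0, 0.4], [0, 0, 0], 1], [[0, 0, 0.4], [0, 0, 0], 1]])

```text
t: 9.15
eef_pos: [539.0, -86.4, 72.3]
eef_rot: [-0.067, -3.141, -0.0]
ft_force: [0.2, -0.2, -3.1]
finger_gap: 22.6
grasp_force: 60.4
```

```bash
python3 mv.py 539 -87.4 70 87.5
```

```text
shift cm [-0.01 -0.1   0.23] turn [ 0. -0.  0.]
yaw 87.5 pos [539.  -86.4  72.3] q [-0.26  0.01  2.   -0.    1.13 -1.79] F [ 0.2 -0.2 -3.1] gap 22.6 t 9.15
```

Call:
send_rows(steps=[[[0, -0.05, 0.08], [0, 0, 0], 1], [[0, -0.05, 0.16], [0, 0, 0], 1], [[0, -0.05, 0.24], [0, 0, 0], 1], [[0, -0.05, 0.24], [0, 0, 0], 1]])

```text
t: 9.65
eef_pos: [539.1, -86.7, 69.9]
eef_rot: [0.068, 3.141, 0.001]
ft_force: [0.5, 0.9, -3.4]
finger_gap: 22.9
grasp_force: 60.5
```

Call:
send_rows(steps=[[[0, 0, 0.08], [0, 0, 0], 1], [[0, 0, 0.16], [0, 0, 0], 1], [[0, 0, 0.16], [0, 0, 0], 1]])

```text
t: 10.02
eef_pos: [539.0, -86.6, 68.2]
eef_rot: [-0.067, -3.141, -0.001]
ft_force: [0.6, 1.9, -3.9]
finger_gap: 22.9
grasp_force: 60.5
```

```bash
python3 mv.py 539 -87.4 60 87.5
```

```text
shift cm [ 0.   -0.08  0.82] turn [ 0. -0.  0.]
yaw 87.5 pos [539.  -86.6  68.2] q [-0.26  0.02  2.    0.    1.13 -1.79] F [ 0.6  1.9 -3.9] gap 22.9 t 10.025
```

Call:
send_rows(steps=[[[0, 0.03, 0.1], [0, 0, 0], 1], [[0, 0.03, 0.2], [0, 0, 0], 1], [[0, 0.03, 0.3], [0, 0, 0], 1], [[0, 0.03, 0.3], [0, 0, 0], 1]])

```text
t: 10.52
eef_pos: [538.9, -86.6, 65.1]
eef_rot: [-0.067, -3.141, 0.0]
ft_force: [0.5, 0.2, -4.7]
finger_gap: 22.6
grasp_force: 60.5
```

Call:
send_rows(steps=[[[0, 0, 0.1], [0, 0, 0], 1], [[0, 0, 0.2], [0, 0, 0], 1], [[0, 0, 0.3], [0, 0, 0], 1], [[0, 0, 0.4], [0, 0, 0], 1], [[0, 0, 0.4], [0, 0, 0], 1]])

```text
t: 11.15
eef_pos: [539.0, -86.6, 61.2]
eef_rot: [-0.067, -3.141, 0.0]
ft_force: [-0.6, 0.9, -4.0]
finger_gap: 22.7
grasp_force: 60.5
```

```bash
python3 mv.py 539 -87.4 54 87.5
```

```text
shift cm [-0.   -0.08  0.72] turn [-0. -0.  0.]
yaw 87.5 pos [539.  -86.6  61.2] q [-0.26  0.03  2.   -0.    1.11 -1.79] F [-0.6  0.9 -4. ] gap 22.7 t 11.15
```

Call:
send_rows(steps=[[[0, 0, 0.15], [0, 0, 0], 1], [[0, 0, 0.3], [0, 0, 0], 1], [[0, 0, 0.4], [0, 0, 0], 1], [[0, 0, 0.5], [0, 0, 0], 1], [[0, 0, 0.58], [0, 0, 0], 1], [[0, 0, 0.58], [0, 0, 0], 1]])

```text
t: 11.9
eef_pos: [539.0, -86.5, 55.4]
eef_rot: [-0.067, -3.141, -0.0]
ft_force: [-0.4, 0.8, -3.8]
finger_gap: 22.6
grasp_force: 60.5
```

Call:
send_rows(steps=[[[0, 0, 0.05], [0, 0, 0], 1], [[0, 0, 0.1], [0, 0, 0], 1], [[0, 0, 0.12], [0, 0, 0], 1], [[0, 0, 0.12], [0, 0, 0], 1]])

```text
t: 12.4
eef_pos: [539.1, -86.5, 54.4]
eef_rot: [0.067, 3.141, 0.0]
ft_force: [-0.5, 1.4, -2.5]
finger_gap: 22.5
grasp_force: 60.6
```

```bash
python3 mv.py 539 -87.4 54 87.5
```

```text
shift cm [ 0.01 -0.09  0.04] turn [0. 0. 0.]
yaw 87.5 pos [539.1 -86.5  54.4] q [-0.26  0.04  2.01  0.    1.1  -1.79] F [-0.5  1.4 -2.5] gap 22.5 t 12.4
```

It is all but home, with light contact. Now I start winding in short arcs while watching the lateral force.

Call:
send_rows(steps=[[[0, 0, 0.05], [0, 0, 5], 1], [[0, 0, 0.05], [0, 0, 12], 1], [[0, 0, 0.05], [0, 0, 20], 1], [[0, 0, 0.05], [0, 0, 30], 1], [[0, 0, 0.05], [0, 0, 40], 1], [[0, 0, 0.05], [0, 0, 40], 1]])

```text
t: 13.15
eef_pos: [539.0, -85.3, 54.0]
eef_rot: [-1.139, -2.927, -0.003]
ft_force: [-0.2, 5.8, -0.9]
finger_gap: 23.1
grasp_force: 60.9
```

```bash
python3 mv.py 539 -87.4 54 47.5; python3 -c "
from h import *
print(np.round(bot.state()['wrist_torque'],2))"
```

```text
shift cm [-0.14 -0.16  0.  ] turn [ 0.1 -0.1 -0. ]
yaw 47.5 pos [539.  -85.3  54. ] q [-0.26  0.04  2.01  0.    1.1  -1.09] F [-0.2  5.8 -0.9] gap 23.1 t 13.15
[ 1.14  0.12 -0.03]
```

Call:
send_rows(steps=[[[0.03, 0.03, 0], [0, 0, 10], 1], [[0.07, 0.07, 0], [0, 0, 20], 1], [[0.07, 0.07, 0], [0, 0, 30], 1], [[0.07, 0.07, 0], [0, 0, 40], 1], [[0.07, 0.07, 0], [0, 0, 50], 1], [[0.07, 0.07, 0], [0, 0, 50], 1]])

```text
t: 13.9
eef_pos: [539.6, -84.7, 54.1]
eef_rot: [-2.269, -2.173, -0.003]
ft_force: [1.5, 5.1, -3.2]
finger_gap: 22.9
grasp_force: 60.5
```

```bash
python3 mv.py 539 -87.4 54 -2.5
```

```text
shift cm [-0.27 -0.05  0.01] turn [ 0.1 -0.1  0. ]
yaw -2.5 pos [539.6 -84.7  54.1] q [-0.26  0.04  2.01  0.    1.1  -0.21] F [ 1.5  5.1 -3.2] gap 22.9 t 13.9
```

Call:
send_rows(steps=[[[0.01, 0.05, 0], [0, 0, 10], 1], [[0.02, 0.08, 0], [0, 0, 20], 1], [[0.03, 0.11, 0], [0, 0, 30], 1], [[0.03, 0.14, 0], [0, 0, 40], 1], [[0.03, 0.16, 0], [0, 0, 50], 1], [[0.01, 0.17, 0], [0, 0, 60], 1], [[-0.01, 0.18, 0], [0, 0, 70], 1], [[-0.03, 0.19, 0], [0, 0, 80], 1], [[-0.05, 0.19, 0], [0, 0, 90], 1], [[-0.05, 0.19, 0], [0, 0, 90], 1]])

```text
t: 15.15
eef_pos: [540.9, -85.3, 54.0]
eef_rot: [-3.139, 0.067, 0.0]
ft_force: [0.6, 4.5, -2.2]
finger_gap: 22.8
grasp_force: 60.7
```

```bash
python3 mv.py 540.5 -87.4 54 -152.5
```

```text
shift cm [-0.03  0.21  0.  ] turn [-0.1  0.1 60. ]
yaw -92.5 pos [540.9 -85.3  54. ] q [-0.26  0.04  2.    0.    1.1   1.36] F [ 0.6  4.5 -2.2] gap 22.8 t 15.15
```

Call:
send_rows(steps=[[[0.0, 0.0, 0], [0, 0, 10], 1], [[0.0, 0.01, 0], [0, 0, 20], 1], [[-0.02, 0.02, 0], [0, 0, 30], 1], [[-0.03, 0.03, 0], [0, 0, 40], 1], [[-0.04, 0.04, 0], [0, 0, 50], 1], [[-0.05, 0.05, 0], [0, 0, 60], 1], [[-0.06, 0.06, 0], [0, 0, 70], 1], [[-0.07, 0.06, 0], [0, 0, 75], 1], [[-0.07, 0.06, 0], [0, 0, 75], 1]])

```text
t: 16.27
eef_pos: [540.4, -86.5, 54.0]
eef_rot: [-2.452, 1.963, -0.0]
ft_force: [0.1, 3.9, -2.4]
finger_gap: 22.6
grasp_force: 60.6
```

```bash
python3 mv.py 540.5 -87.4 54 -167.5
python3 - <<'E'
from m import *
for n,bs,bg in (('top',(120,165,190,215),None),('side',(250,155,300,190),None)):
    p,d,W=cloud(n); w=W.reshape(-1,3)
    k=(abs(w[:,0]-590)<60)&(abs(w[:,1]-110)<70)&(w[:,2]>50)&(w[:,2]<85)
    print(n,np.histogram(w[k,2],bins=np.arange(50,86,2))[0])
    a=(abs(w[:,0]-560)<20)&(abs(w[:,1]-105)<22)&(w[:,2]>50)&(w[:,2]<95); print('patch z',a.sum(),np.median(w[a,2]))
E
```

```text
shift cm [ 0.09  0.01 -0.  ] turn [-0.   0.   0.2]
yaw -167.3 pos [540.4 -86.5  54. ] q [-0.26  0.04  2.    0.    1.1   2.66] F [ 0.1  3.9 -2.4] gap 22.6 t 16.275
top [  0   0   0   0   0   1   2  12  88 408 750 439 229 223 108  19   2]
patch z 470 71.42590886668445
side [ 2  3  3  1  1  2  5 10 11  8 70 54 11 12 18  1  0]
patch z 0 nan
  return _methods._mean(a, axis=axis, dtype=dtype,
  ret = ret.dtype.type(ret / rcount)
```

The stage now reads about 71.3, so the lift per turn is as expected. It needs about 6 mm more. I'll release, swing the wrist back half a turn above the handle and regrip.

Call:
send_rows(steps=[[[0, 0, 0], [0, 0, 0], -0.6], [[0, 0, 0], [0, 0, 0], -0.6], [[0, 0, 0], [0, 0, 0], -0.6], [[0, 0, -2.5], [0, 0, 0], -0.6], [[-0.17, 0.02, -6], [0, 0, -5], -0.6], [[-0.17, 0.02, -7], [0, 0, -15], -0.6], [[-0.17, 0.02, -7], [0, 0, -25], -0.6], [[-0.17, 0.02, -7], [0, 0, -35], -0.6], [[-0.17, 0.02, -7], [0, 0, -45], -0.6], [[-0.17, 0.02, -7], [0, 0, -55], -0.6]])

```text
t: 17.62
eef_pos: [539.7, -85.4, 124.1]
eef_rot: [3.083, -0.603, 0.001]
ft_force: [-0.1, 0.5, -0.0]
finger_gap: 68.4
grasp_force: 0.0
```

```bash
python3 mv.py 539.8 -85.5 124 12.5
python3 - <<'E'
from m import *
for n in ('top','side'):
    W0=np.load(n+'0.npy').reshape(-1,3)
    p,d,W=cloud(n); W=W.reshape(-1,3)
    # crank now
    k=(np.hypot(W[:,0]-539,W[:,1]+86)<80)
    h=k&(W[:,2]>40)&(W[:,2]<140); print(n,np.histogram(W[h,2],bins=np.arange(40,141,5))[0])
E
```

```text
shift cm [0.01 0.   0.01] turn [   0.     0.  -124.6]
yaw -112.1 pos [539.7 -85.4 124.1] q [-0.25 -0.04  1.96 -0.    1.23  1.7 ] F [-0.1  0.5 -0. ] gap 68.4 t 17.625
top [64 68  1  0  0  0  8  9  1  2  2  6  0  2  2  2  2  5 45 21]
side [145 318  79  48  45  51  63 140  48  54  47  58  98  43   7   7   6   5
   6   2]
```

Call:
send_rows(steps=[[[0, 0, 0], [0, 0, -10], -0.6], [[0, 0, 0], [0, 0, -20], -0.6], [[0, 0, 0], [0, 0, -30], -0.6], [[0, 0, 0], [0, 0, -40], -0.6], [[0, 0, 0], [0, 0, -50], -0.6], [[0, 0, 0], [0, 0, -60], -0.6], [[0, 0, 0], [0, 0, -70], -0.6], [[0, 0, 0], [0, 0, -80], -0.6], [[0, 0, 0], [0, 0, -90], -0.6], [[0, 0, 0], [0, 0, -100], -0.6]])

```text
t: 18.98
eef_pos: [539.7, -85.3, 124.0]
eef_rot: [2.447, 1.97, -0.0]
ft_force: [0.9, 0.0, -0.5]
finger_gap: 68.4
grasp_force: 0.0
```

Call:
send_rows(steps=[[[0, 0, 0], [0, 0, -10], -0.6], [[0, 0, 0], [0, 0, -20], -0.6], [[0, 0, 0], [0, 0, -24.6], -0.6], [[0, 0, 0], [0, 0, -24.6], -0.6], [[0, 0, 0], [0, 0, -24.6], -0.6]])

```text
t: 19.6
eef_pos: [539.6, -85.2, 124.0]
eef_rot: [1.977, 2.441, -0.0]
ft_force: [0.5, -0.8, 0.1]
finger_gap: 68.3
grasp_force: 0.0
```

```bash
python3 mv.py 539.8 -85.5 55 12.5
python3 - <<'E'
from m import *
T=[];Sd=[];
p,d,W=cloud('side'); save(cv2.convertScaleAbs(p,alpha=1.5),'s6.png',(190,100,340,260),4)
w=W.reshape(-1,3); k=(np.hypot(w[:,0]-539,w[:,1]+86)<90)&(w[:,2]>60)
for lo,hi in((72,80),(98,110),(110,140)):
    q=k&(w[:,2]>lo)&(w[:,2]<hi); print(lo,q.sum(),np.round(np.median(w[q],axis=0),1))
E
```

```text
shift cm [-0.03  0.01  6.9 ] turn [ 0.   0.  -0.5]
yaw 12.0 pos [539.6 -85.2 124. ] q [-0.25 -0.04  1.96 -0.    1.23 -0.46] F [ 0.5 -0.8  0.1] gap 68.3 t 19.6
72 183 [528.  -94.   76.4]
98 169 [533.4 -85.3 104.2]
110 142 [522.7 -30.2 126.5]
```

View pics/s6.png

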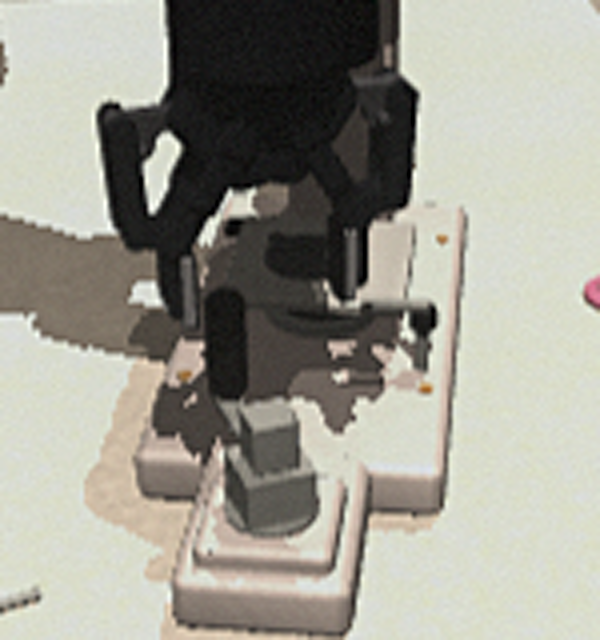

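The crank is seated on the collar (hub top 76.4, boss top 104.2) and the fingers straddle the boss. I'll descend, regrip and wind on.

Call:
send_rows(steps=[[[0, 0, 3], [0, 0, 0], -0.6], [[0, 0, 5.5], [0, 0, 0], -0.6], [[0, 0, 6.9], [0, 0, 0], -0.6], [[0, 0, 6.9], [0, 0, 0], -0.6], [[0, 0, 6.9], [0, 0, 0], 1], [[0, 0, 6.9], [0, 0, 0], 1], [[0, 0, 6.9], [0, 0, 0], 1], [[0, 0, 6.9], [0, 0, 0], 1], [[0, 0, 6.9], [0, 0, 0], 1]])

```text
t: 20.78
eef_pos: [540.2, -85.4, 56.3]
eef_rot: [1.973, 2.443, 0.0]
ft_force: [-3.8, -0.6, 5.5]
finger_gap: 23.0
grasp_force: 59.8
```

Call:
send_rows(steps=[[[0, 0, 0], [0, 0, 10], 1], [[0, 0, 0], [0, 0, 20], 1], [[0, 0, 0], [0, 0, 30], 1], [[0, 0, 0], [0, 0, 40], 1], [[0, 0, 0], [0, 0, 50], 1], [[0, 0, 0], [0, 0, 50], 1]])

```text
t: 21.52
eef_pos: [540.1, -85.5, 56.3]
eef_rot: [2.821, 1.379, 0.001]
ft_force: [-2.6, -0.0, 6.0]
finger_gap: 22.6
grasp_force: 59.8
```

```bash
python3 mv.py 539.8 -85.5 55 -37.5
```

```text
shift cm [-0.02 -0.03  0.13] turn [ 0.1  0.  -0.4]
yaw -37.9 pos [540.1 -85.5  56.3] q [-0.25  0.03  2.   -0.    1.1   0.41] F [-2.6 -0.   6. ] gap 22.6 t 21.525
```

Call:
send_rows(steps=[[[0, 0, 0], [0, 0, 10], 1], [[0, 0, 0], [0, 0, 20], 1], [[0, 0, 0], [0, 0, 30], 1], [[0, 0, 0], [0, 0, 40], 1], [[0, 0, 0], [0, 0, 50], 1], [[0, 0, 0], [0, 0, 60], 1], [[0, 0, 0], [0, 0, 70], 1], [[0, 0, 0], [0, 0, 80], 1], [[0, 0, 0], [0, 0, 90], 1], [[0, 0, 0], [0, 0, 90], 1]])

```text
t: 22.78
eef_pos: [539.9, -85.5, 56.3]
eef_rot: [2.97, -1.02, 0.001]
ft_force: [-3.2, 1.1, 5.7]
finger_gap: 22.8
grasp_force: 59.9
```

```bash
python3 mv.py 539.8 -85.5 55 -127.5
cat > g.py <<'E'
from m import *
# stage height by patch near the tip, pointer by raised strip; several frames averaged
P=[];S0=np.load('top0.npy')
Ws=[cloud('top') for _ in range(6)]
Z=np.nanmean([w[2] for w in Ws],0)
np.save('zt.npy',Z)
W0=S0
# pointer mask from the start frame: (raised strip)
m=np.zeros((420,560),bool); m[158:180,186:200]=True
m&=(W0[...,2]>71); e=m
w=Z[e]; print('pointer n',e.sum(),'z start',np.round(W0[e][:,2].mean(),2),'z now',np.round(w[:,2].mean(),2),np.round(np.median(w[:,2]),2),'xy',np.round(w.mean(0),1))
k=(abs(Z[...,0]-585)<55)&(abs(Z[...,1]-100)<60)&(Z[...,2]>60)&(Z[...,2]<86)&~cv2.dilate(m.astype(np.uint8),np.ones((5,5))).astype(bool)
img=np.mean([w[0] for w in Ws],0); k&=img.mean(2)>60
print('stage',k.sum(),np.round(np.median(Z[k][:,2]),2), np.round(Z[k].mean(0),1))
k2=k&(np.hypot(Z[...,0]-620,Z[...,1]-75)<30); print('stage near tip',k2.sum(),np.round(np.median(Z[k2][:,2]),2))
print(np.round(Z[158:182:2,184:204:2,2],0).astype(int))
E
python3 g.py
```

```text
shift cm [-0.01  0.    0.13] turn [ 0.  -0.  -0.4]
yaw -127.9 pos [539.9 -85.5  56.3] q [-0.25  0.03  2.   -0.    1.1   1.98] F [-3.2  1.1  5.7] gap 22.8 t 22.775
pointer n 105 z start 77.05 z now 77.28 77.82 xy [626.8  59.1  77.3]
stage 737 75.62 [616.1 100.4  75.6]
stage near tip 352 75.6
[[35 34 33 33 75 79 79 74 34 34]
 [34 33 34 33 79 79 78 74 33 34]
 [32 34 34 35 77 77 74 69 33 36]
 [77 77 75 33 79 80 34 38 34 33]
 [76 76 75 78 77 78 35 33 33 34]
 [75 77 76 78 79 75 34 34 33 34]
 [75 77 70 77 79 34 35 34 35 33]
 [76 76 35 78 78 34 34 34 34 32]
 [76 76 77 78 78 33 35 34 34 33]
 [75 75 77 78 33 34 33 34 33 34]
 [75 35 34 32 34 34 34 34 33 33]
 [75 33 34 33 35 34 34 35 33 34]]
```

Stage ≈75.6 and pointer ≈77.9. I'll wind 55° more and compare closely.

Call:
send_rows(steps=[[[0, 0, 0], [0, 0, 10], 1], [[0, 0, 0], [0, 0, 20], 1], [[0, 0, 0], [0, 0, 30], 1], [[0, 0, 0], [0, 0, 40], 1], [[0, 0, 0], [0, 0, 49], 1], [[0, 0, 0], [0, 0, 55], 1], [[0, 0, 0], [0, 0, 55], 1], [[0, 0, 0], [0, 0, 55], 1]])

```text
t: 24.08
eef_pos: [539.8, -86.3, 56.7]
eef_rot: [-2.163, 2.256, 0.013]
ft_force: [0.7, 14.4, 8.7]
finger_gap: 22.7
grasp_force: 60.3
```

```bash
python3 mv.py 539.8 -85.5 55 177.5
cat > g2.py <<'E'
from m import *
Ws=[cloud('top') for _ in range(10)]
Z=np.nanmedian([w[2] for w in Ws],0)[...,2]
r=Z[150:192,176:206]
print(np.round(r[6:32:2,4:26:2],1))
# plane heights: strip interior = locally >71 and eroded vs 35-level
m=(np.load('top0.npy')[...,2]>71)
mm=np.zeros_like(m); mm[163:180,184:200]=m[163:180,184:200]
print('strip',np.percentile(Z[mm],[25,50,75]))
st=np.zeros_like(m); st[172:205,172:184]=True
print('stage',np.percentile(Z[st&(Z>60)],[25,50,75]))
p=np.mean([cloud('side')[0] for _ in range(4)],0).astype(np.uint8)
save(cv2.convertScaleAbs(p,alpha=1.5),'s7.png',(230,130,320,210),8)
E
python3 g2.py
```

```text
shift cm [-0.07 -0.    0.17] turn [-0.3  1.   0.1]
yaw 177.6 pos [539.8 -86.3  56.7] q [-0.27  0.03  2.    0.02  1.1   2.91] F [ 0.7 14.4  8.7] gap 22.7 t 24.075
[[33.4 34.6 33.1 33.8 33.3 34.  33.5 72.9 75.5 32.6 32.8]
 [33.  34.1 33.  33.6 33.6 33.3 74.6 79.  78.6 74.6 33.3]
 [33.9 33.2 34.2 33.3 33.6 34.8 76.7 78.4 78.5 74.6 33.1]
 [78.4 77.2 76.5 34.7 33.  33.2 78.4 77.5 73.5 68.4 34. ]
 [77.8 77.7 76.8 76.7 76.2 34.1 78.  77.8 33.8 39.8 35.3]
 [77.8 78.1 77.5 78.1 76.8 77.5 77.1 78.2 32.5 33.7 33.7]
 [78.6 77.4 77.2 77.9 75.3 77.8 76.9 74.7 32.8 32.5 34.3]
 [78.1 78.  77.3 78.4 32.7 77.8 77.7 33.3 33.2 35.  34.2]
 [76.3 76.3 78.2 76.9 33.6 77.6 78.7 34.  34.6 34.6 33.8]
 [77.1 78.7 77.5 76.3 78.  76.7 77.3 33.  34.2 34.4 35. ]
 [78.  77.8 77.1 73.5 77.3 77.6 33.4 33.4 34.4 33.7 34.4]
 [77.9 76.6 77.3 33.5 32.7 33.1 34.5 33.4 33.9 33.3 33.1]
 [76.5 78.5 78.1 33.1 33.8 33.4 33.2 33.4 34.4 33.5 33.1]]
strip [77.33859457 77.82340961 78.20643178]
stage [76.95642439 77.39047186 77.83893163]
```

View pics/s7.png

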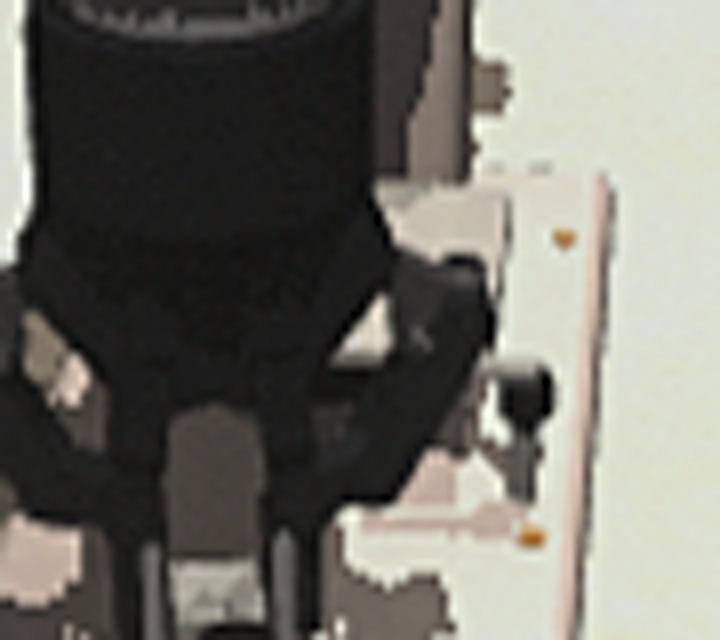

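The stage reads 77.4 against 77.8 for the pointer, which is level. The wrist joint is at its limit, so I'll ease it back, let go and rise.

Call:
send_rows(steps=[[[0, 0, 0], [0, 0, -3], 1], [[0, 0, 0], [0, 0, -4], -0.6], [[0, 0, 0], [0, 0, -4], -0.6], [[0, 0, 0], [0, 0, -4], -0.6], [[0, 0, 0], [0, 0, -4], -0.6], [[0, 0, -3], [0, 0, -4], -0.6], [[0, 0, -7], [0, 0, -4], -0.6], [[0, 0, -10], [0, 0, -4], -0.6], [[0, 0, -10], [0, 0, -4], -0.6]])

```text
t: 25.9
eef_pos: [539.9, -92.1, 158.1]
eef_rot: [-2.245, 2.182, -0.002]
ft_force: [0.5, 0.0, -0.1]
finger_gap: 68.4
grasp_force: 0.0
```

```bash
python3 mv.py 540 -86 156 180; sed -i '/side/,$d' g2.py; python3 g2.py|tail -2
python3 - <<'E'
from m import *
Z=np.nanmedian([cloud('side')[2] for _ in range(3)],0)
w=Z.reshape(-1,3); k=(np.hypot(w[:,0]-539,w[:,1]+86)<90)&(w[:,2]>60)
for lo,hi in((72,80),(98,110)):
    q=k&(w[:,2]>lo)&(w[:,2]<hi); print(lo,q.sum(),np.round(np.median(w[q],axis=0),1))
q=k&(w[:,2]>102)&(w[:,2]<107)&(np.hypot(w[:,0]-539,w[:,1]+86)<25)
print(cv2.minAreaRect(w[q][:,:2].astype(np.float32)))
E
```

```text
shift cm [-0.61 -0.03  0.22] turn [-0.5  0.4  1.6]
yaw -178.4 pos [539.9 -92.1 158.1] q [-0.27 -0.08  1.93  0.01  1.28  2.84] F [ 0.5  0.  -0.1] gap 68.4 t 25.9
strip [77.37118746 77.75972801 78.35661173]
stage [76.8830452  77.3835897  77.88679554]
72 104 [ 529.6 -103.3   76.4]
98 153 [537.  -95.8 104.5]
((538.3943481445312, -86.48247528076172), (23.260221481323242, 22.968372344970703), 1.3812898397445679)
```

The crank is home (hub top 76.4, expected 76, and centred), and the stage is within about 0.4 mm of the pointer. The gripper is clear.

```bash
python3 -c "
from bench import bot
print(bot.sign_off())"
```

```text
the job is handed in; nothing more can be done
None
```

The crank key is fully home on the shaft and let go, and the stage is wound up to about 0.4 mm below the pointer by camera depth; I handed the job in at about 27 s, and no verdict came back. I did not look at the medal again after winding, but nothing touched the stage.

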